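Refit and hold down the clean-out cover of an extraction drop-out box

ROBOT

A 6-joint arm with a two-finger parallel gripper is mounted at the origin on the work surface. World frame = base frame: x ahead of the robot, y to its left, z up, the work surface at z = 0. Lengths are in m, angles in degrees, forces in N, time in s.
With the tool pointing down it reaches from about 0.35 to 0.875 m from the base axis. Payload 4.2 kg.
Tool frame: the origin (TCP) lies between the finger pads; the fingertips stand 22 mm ahead of it and the grasp point (between the pads) lies 3 mm ahead of it (env.finger_overhang is the distance from the TCP to the fingertips, in m); z points along the fingers, y is the line along which they close (so a half turn about z gives the same grasp; the last joint's range is limited). The gripper opens to 87 mm and grips with 3 to 60 N. Pads are 19 mm wide; open, the fingers measure 117 mm over their backs; the gripper's body (75 mm by 190 mm) begins 51 mm behind the grasp point.
Start: joints at [-57.834, 22.042, 0.453, 0, -68.411, -14.817], TCP at [0.186, -0.597, 0.245] pointing down, gripper open.
Joint ranges: [-179.83, 179.83], [-69.29, 118.12], [-61.27, 80.66], [-181.25, 117.63], [-171.15, -9.14], [-177.46, 177.46]. Speed limits (degrees/s): [159.86, 159.86, 180, 180, 180, 180].

INTERFACE

Orientations are given as [roll, pitch, yaw] about the fixed x, y, z axes, in that order (R = Rz(yaw) Ry(pitch) Rx(roll)).
In Python, from workcell import env, imaging gives the robot as it stands (env), with the cameras (imaging). Calls block until the motion is done:
- env.goto(position, orientation): joint-space move of the TCP to a pose.
- env.move_straight(position, rotation=None, rate=0.15, force_limit=None): straight line of the TCP; rotation=None keeps the orientation; rate is the mean speed in m/s. With force_limit (N) it stops when the force on the tool has changed by that much, and returns True; else False.
- env.set_joints(angles): joint-space move.
- env.gripper_to(opening, grasp_force=None): opening from 0.0 (shut) to 1.0 (fully open); grasp_force is the grip in N (None keeps the last); returns when the fingers have stopped.
- env.dwell(seconds).
- env.inverse_kinematics(position, orientation): joint angles nearest the present ones, or None.
- env.read_state(): the state.
- imaging.grab_frame(name): name is "scene" or "side" or "wrist"; returns a dict with "image" (480x640x3 uint8, blue, green, red), "fx", "fy", "cx", "cy" (pixels), "D" ([k1, k2, p1, p2, k3] as OpenCV has them; the pictures are not rectified), "position" and "orientation" of the camera in the world. Camera axes: x right, y up, looking along -z (the intrinsics and any distortion apply to the point x, -y, -z); pixel columns grow to the right and rows downward; lengths in m; the calibration is good to about 2 mm. A picture is of the moment at which its call begins. There is no depth.
A pose or a line that the arm cannot do raises env.Unreachable and nothing moves.
- env.close_job(): hands the job in; it is judged then, once.
The state is a dict: "clock": time; "joint_positions": joint angles; "qvel": joint speeds; "joint_torque": joint torques, N m; "position": TCP position; "tool_rot": TCP orientation; "force": force on the tool from outside, world axes, zero at the start; "wrist_torque": the same for the moment, N m; "opening": opening from 0.0 (shut) to 1.0 (fully open); "finger_force": force on a finger pad.
Only numpy, scipy, OpenCV 4.12 (cv2) and the standard library are available. Lean on these libraries where they do the work, as an engineer would, in place of code of your own. Each camera call takes 0.05 s, during which the arm holds its last target. There are 200 camera calls.

TASK

Close up the clean-out hatch on top of the grey dust-extraction box: turn the wing of the quarter-turn fastener until it lines up with the slot that the cover will bring down over it, then pick up the aluminium cover with the bridge handle and set it on the hatch, with the wing coming up through the slot and the dowel through the round hole. Finish while holding: keep the cover pressed down flush on the metal lip of the hatch frame, against the springy seal, so that your workmate can turn the wing across to lock it; do not let go, do not lock it yourself, and leave the other things on the bench where they are.

Things in the scene. Friction and masses are not known exactly. Their poses are not given: they have to be found in the camera images.
- box: Grey sheet-steel drop-out box of the dust extraction, fixed to the bench, 190 x 300 mm and 120 mm high; two hoses leave it (far side and left end). Origin: centre of its underside; z up, y along its long side. On its top the hatch with the wing fastener at y = -90 mm and a dowel at y = +90 mm, both at x = 0
- hatch (a point): centre of the hatch opening (80 x 100 mm), at the box top, 120 mm up; axes as the box. Round it a foam seal (104 x 124 mm outside) stands 8 mm proud, round that a metal lip (124 x 238 mm outside) 4 mm proud. The seal is a spring of about 4 N/mm: the cover alone sinks in about 1.2 mm; some 11 N more push brings it flush on the lip (underside 124 mm above the bench)
- wing (a joint): angle of the quarter-turn fastener's wing, rad, counter-clockwise positive seen from above: at 0 and at pi the wing points along the box's long (y) direction, in line with the slot of the cover; at pi/2 it stands across. It turns with light friction (0.06 N m), stays where it is left, and has stops at -0.4 and 3.55
- wing_top (a point): middle of the top face of the steel wing: a flat upright bar 34 mm long, 9 mm thick and 16 mm high on a thin shank, its top 28 mm above the box top (148 mm above the bench), its underside 12 mm above the box top. z up, y along the length of the wing
- dowel_top (a point): top of the fixed steel locating dowel, 8 mm in diameter and 20 mm high, at the other end of the hatch from the wing (140 mm above the bench). Axes as those of the box
- cover: Loose aluminium hatch cover, plate 130 x 240 x 6 mm, about 0.5 kg, lying on the bench, handle up. Origin: centre of its underside; z up, y along its long side. A dark steel bridge handle runs along y over its middle: bar 14 mm wide, 14 mm high, 114 mm long, its middle 36 mm and top 43 mm above the underside; posts at y = -50 and +50 mm
- cover_slot (a point): centre, at the underside, of the oblong slot in the cover (17 mm wide in x, 42 mm long in y) that goes over the wing; at y = -90 mm of the cover
- cover_hole (a point): centre, at the underside, of the round 14 mm hole in the cover that goes over the dowel; at y = +90 mm of the cover
- file: bystander: hand file with a wooden handle, 265 mm long, lies beside the cover on the robot's side
- casting: bystander: die-cast aluminium valve body, 90 x 140 x 31 mm, lies beyond the cover
- casting2: bystander: die-cast aluminium valve body, 100 x 120 x 31 mm, lies at the back left, between the hoses
- burr_cup: bystander: grey cup, 68 mm across and 95 mm high with the rotary burrs in it, stands before the box
- grinder: bystander: air pencil grinder, 25 mm thick, about 210 mm long, lies at the back
- oil_bottle: bystander: white bottle with black cap, 60 mm across and 150 mm high, stands behind the box

How it is judged:
By the outcome, as a careful person would: the job done as asked, in the order asked, and still so for the second after the job is handed in, while the arm keeps its last pose, push and grip.
It also fails if it takes over 58 s, if anything falls off the work surface, if the arm or the gripper's body presses on something with over 40 N, if the wrist force passes 120 N, or if a joint passes its speed limit or range.

## Working session

There is one attempt and no reset: what is moved stays moved. The work goes in short steps, each a Python script; the robot and the scene stay as the last script left them, time stands still between calls to the robot, and variables do not carry over. Pictures are saved under pics/ and viewed, at most 10 in all, crops included, and the job is handed in when it is done.

```bash
ls; mkdir -p pics; python3 - <<'E'
from workcell import env, imaging
import cv2,numpy as np
for n in("scene","side","wrist"):
    f=imaging.grab_frame(n); cv2.imwrite(f"pics/{n}0.png",f["image"]); print(n,[f[k] for k in("fx","fy","cx","cy","D","position","orientation")])
print(env.read_state())
E
```

```text
pics
workcell.py
scene [618.3836015953433, 618.3836015953433, 313.1012111640674, 254.7013683006056, array([-0.06150339,  0.        ,  0.        ,  0.        ,  0.        ]), array([ 1.18882456, -0.77079675,  0.77363818]), array([56.4341679 , -0.93604716, 38.64802121])]
side [478.71490675205956, 478.71490675205956, 320.6940311133727, 241.63258483533792, array([-0.05339199,  0.        ,  0.        ,  0.        ,  0.        ]), array([ 0.49872459, -0.78550222,  0.57053553]), array([61.78719427, -0.25782221, -6.33554512])]
wrist [335.6899811319332, 335.6899811319332, 322.45990613046826, 243.07822766458568, array([-0.02631756,  0.        ,  0.        ,  0.        ,  0.        ]), array([ 0.11888216, -0.61737987,  0.38355932]), array([-1.50918871e+01, -5.82627519e-02,  1.07287972e+02])]
{'clock': 0.15, 'joint_positions': array([-5.78342286e+01,  2.20795297e+01,  3.97223200e-01, -1.94174347e-02,
       -6.84112624e+01, -1.48172201e+01]), 'qvel': array([-0.05350153, -0.12086463,  0.20110254,  0.21257733,  0.0237714 ,
       -0.01652327]), 'joint_torque': array([ 8.12269991e-05, -3.91053343e+01,  1.87588334e+01,  4.22236294e+00,
        1.23652560e-02, -1.42672898e-04]), 'position': array([ 0.18625612, -0.59616033,  0.24372184]), 'tool_rot': array([ 1.79904927e+02, -6.48566445e-03, -1.62658603e+02]), 'force': array([-0.03198962, -0.29416996, -0.39252824]), 'wrist_torque': array([-0.0386874 , -0.03128734, -0.00853685]), 'finger_force': 0.0, 'opening': 1.0016286141211812}
```

View pics/scene0.png

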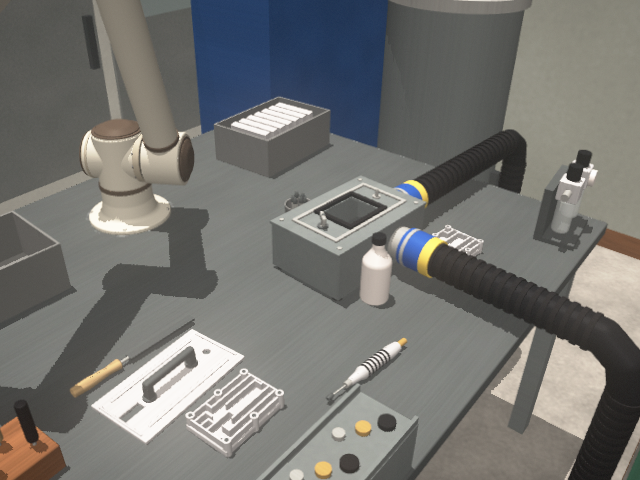

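View pics/side0.png

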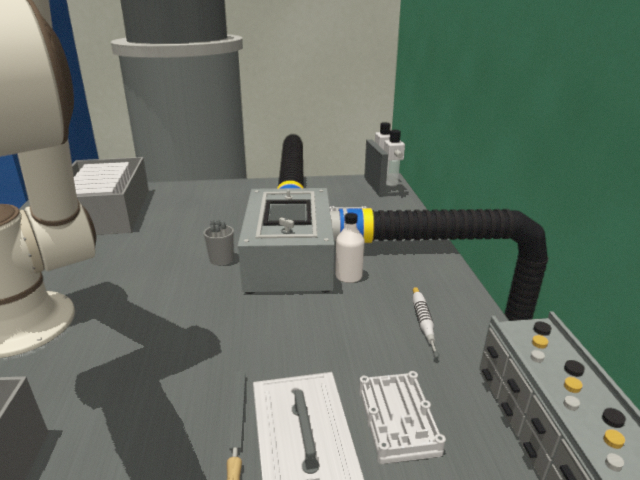

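Scene: the cover is at lower left, with corners about (193,331), (243,357), (148,438), (93,404). Its slot is at (132,409) at the near -y end and its hole at (206,351). On the box, the wing is at (322,217) and the dowel at (376,194). Side: the wing is at (287,225), standing partly across.

```bash
cat > h.py <<'E'
from workcell import env, imaging
import cv2,numpy as np
from scipy.spatial.transform import Rotation as Ro
def K(f): return np.array([[f["fx"],0,f["cx"]],[0,f["fy"],f["cy"]],[0,0,1.]])
def cam(f): return Ro.from_euler("xyz",f["orientation"],degrees=True).as_matrix()@np.diag([1.,-1,-1])
def ray(f,uv,z):
    p=cv2.undistortPoints(np.array([[uv]],float),K(f),f["D"])[0,0]
    d=cam(f)@[p[0],p[1],1]; c=np.array(f["position"]); return c+d*(z-c[2])/d[2]
def proj(f,P):
    R=cam(f).T; t=-R@f["position"]
    return cv2.projectPoints(np.array(P,float).reshape(-1,1,3),cv2.Rodrigues(R)[0],t,K(f),f["D"])[0][:,0]
E
python3 - <<'E'
from h import *
f=imaging.grab_frame("scene")
for n,uv,z in [("c1",(193,331),.006),("c2",(243,357),.006),("c3",(148,438),.006),("c4",(93,404),.006),("slot",(132,409),.006),("hole",(206,351),.006),("h1",(150,384),.043),("h2",(191,350),.043),("wing",(322,212),.148),("dowel",(376,192),.14)]: print(n,ray(f,uv,z).round(4))
f=imaging.grab_frame("side")
for n,uv,z in [("wing",(287,220),.148),("dowel",(289,192),.14),("c1",(254,381),.006),("c2",(333,373),.006)]: print(n,ray(f,uv,z).round(4))
E
```

```text
c1 [ 0.4651 -0.2091  0.006 ]
c2 [ 0.5871 -0.1999  0.006 ]
c3 [ 0.6013 -0.427   0.006 ]
c4 [ 0.4762 -0.4403  0.006 ]
slot [ 0.5342 -0.4055  0.006 ]
hole [ 0.5246 -0.2316  0.006 ]
h1 [ 0.5447 -0.3705  0.043 ]
h2 [ 0.5349 -0.2725  0.043 ]
wing [0.5232 0.1071 0.148 ]
dowel [0.5506 0.2654 0.14  ]
wing [0.5295 0.0968 0.148 ]
dowel [0.5422 0.2657 0.14  ]
c1 [ 0.457 -0.204  0.006]
c2 [ 0.5869 -0.1991  0.006 ]
```

```bash
python3 - <<'E'
from h import *
env.goto([.53,-.37,.25],[180,0,90]); env.dwell(.3)
f=imaging.grab_frame("wrist"); cv2.imwrite("pics/w1.png",f["image"]); np.save("f1.npy",f,allow_pickle=True); print(f["position"],f["orientation"])
env.goto([.53,.12,.33],[180,0,90]); env.dwell(.3)
f=imaging.grab_frame("wrist"); cv2.imwrite("pics/w2.png",f["image"]); np.save("f2.npy",f,allow_pickle=True); print(f["position"],f["orientation"])
s=env.read_state(); print(s["clock"],s["joint_positions"],s["position"])
E
```

```text
[ 0.52984215 -0.29954359  0.38999299] [-15.04096129  -0.09647904  -0.07413035]
[0.53002622 0.19065484 0.46996335] [-15.0414957   -0.09469416  -0.05757749]
7.5583 [ 2.98546243e+01  1.11967478e+01 -2.55840963e+00  1.59816618e-03
 -7.62439385e+01  1.50138844e+02] [0.53002364 0.1199581  0.32999734]
```

View pics/w1.png

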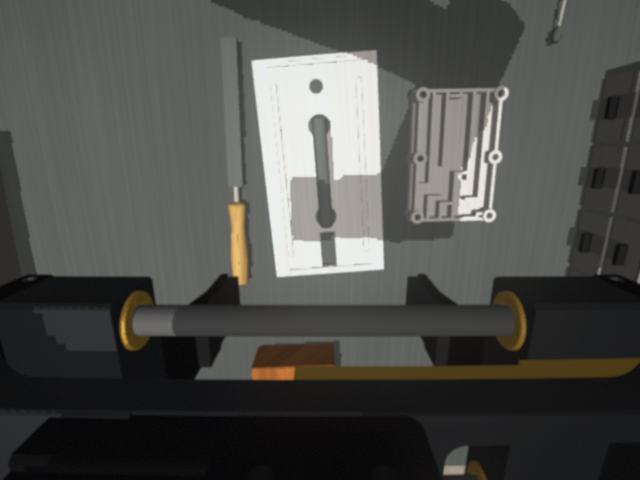

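View pics/w2.png

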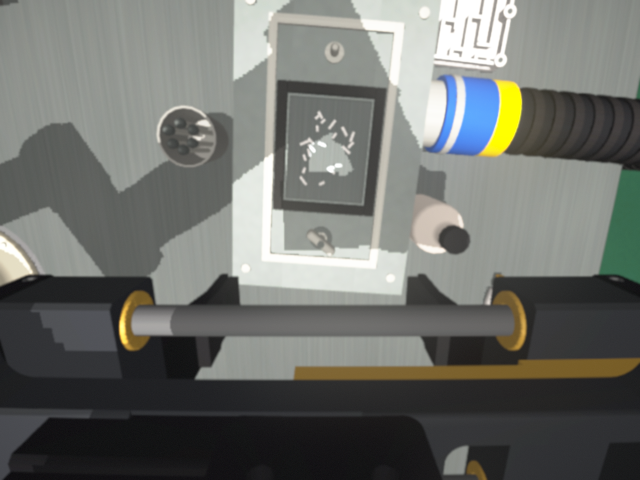

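w1: the cover corners are at (252,60), (376,51), (384,269), (277,277), with the hole at (316,86) and slot at (328,249). w2: the wing is diagonal at about (320,240) and the dowel is at (335,47). I'll enlarge these for precision.

```bash
python3 - <<'E'
import cv2,numpy as np
a=cv2.imread("pics/w2.png");b=cv2.imread("pics/w1.png")
r=lambda im,x,y,w,h,s:cv2.resize(im[y:y+h,x:x+w],None,fx=s,fy=s,interpolation=cv2.INTER_CUBIC)
top=np.hstack([r(a,290,215,50,40,8),r(a,310,25,50,40,8)])
bot=np.hstack([r(b,303,223,50,28*2,8)[:280],r(b,291,68,50,35,8)])
cv2.imwrite("pics/crop.png",np.vstack([top,bot]))
E
```

```text
(no output)
```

View pics/crop.png

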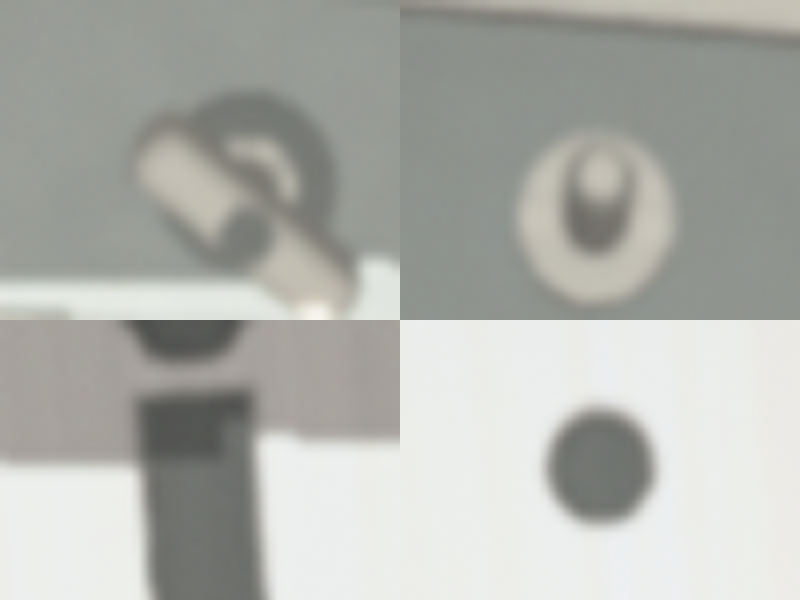

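```bash
python3 - <<'E'
from h import *
from scipy.optimize import least_squares
f1=np.load("f1.npy",allow_pickle=True).item();f2=np.load("f2.npy",allow_pickle=True).item()
M=np.array([[-.065,.12,.006],[.065,.12,.006],[.065,-.12,.006],[-.065,-.12,.006],[0,.09,.006],[0,-.069,.006]])
uv=np.array([(252,60),(376,51),(384,269),(277,277),(316,86.1),(327.3,231.8)])
def pose(q,M): 
    return Ro.from_euler("z",q[2]).apply(M)+[q[0],q[1],0]
r=least_squares(lambda q:(proj(f1,pose(q,M))-uv).ravel(),[.53,-.32,.03],loss="soft_l1")
print("cover",r.x[:2],np.degrees(r.x[2])); print((proj(f1,pose(r.x,M))-uv).round(1).tolist())
w1,w2=ray(f2,(310.25,233.5),.148),ray(f2,(330.25,251.9),.148); d=ray(f2,(335,46.9),.14)
c=(w1+w2)/2; print("wing",c,np.linalg.norm(w1-w2),"dowel",d,np.linalg.norm((d-c)[:2]))
by=np.degrees(np.arctan2(-(d-c)[0],(d-c)[1])); wa=np.degrees(np.arctan2(-(w1-w2)[0],(w1-w2)[1]))
print("box yaw",by,"wing world",wa,"rel",wa-by, "boss",ray(f2,(334.6,52.1),.122))
E
```

```text
cover [ 0.5307238  -0.32060722] 4.305671669215566
[[-0.3, 0.6], [0.5, -0.9], [-0.3, 0.0], [-0.0, -0.2], [0.2, 0.1], [-0.1, 0.3]]
wing [0.52835094 0.10445638 0.148     ] 0.027405761766873725 dowel [0.54178356 0.28210365 0.14      ] 0.17815440198074645
box yaw -4.324135673068827 wing world 46.28042831369469 rel 50.60456398676352 boss [0.54208285 0.28265091 0.122     ]
```

```bash
python3 - <<'E'
from h import *
c=np.array([.5284,.1045]); y0,y1=-43.7,-94.3
env.gripper_to(.5)
env.goto([*c,.24],[180,0,y0])
print(env.move_straight([*c,.157],rate=.08,force_limit=8), env.read_state()["position"])
env.gripper_to(0,15); s=env.read_state(); print("grip",s["opening"]*87,s["finger_force"],s["force"])
for y in np.linspace(y0,y1,4)[1:]: env.move_straight([*c,.157],[180,0,y],rate=.1)
s=env.read_state(); print("turned",s["position"],s["tool_rot"],s["force"],s["wrist_torque"],s["clock"])
env.gripper_to(.5); env.move_straight([*c,.22],rate=.15)
env.goto([.534,.24,.31],[180,0,-94.3]); env.dwell(.3)
f=imaging.grab_frame("wrist"); np.save("f3.npy",f,allow_pickle=True); cv2.imwrite("pics/w3.png",f["image"]); print(env.read_state()["clock"],f["position"])
p=proj(f,[[.5284,.1045,.148],[.5418,.2821,.14]]); print(p)
im=f["image"]; out=[]
for q in p:
    x,y=np.clip(q.astype(int)-[25,20],0,[589,439]); print(x,y); out.append(cv2.resize(im[y:y+40,x:x+50],None,fx=8,fy=8,interpolation=cv2.INTER_CUBIC))
cv2.imwrite("pics/crop3.png",np.vstack([np.hstack(out),cv2.resize(im[:240],(800,280))]))
E
```

```text
False [0.52880535 0.10465844 0.15758032]
grip 9.088828084708176 14.92959201335907 [-1.98828909 -2.81546577  3.34535232]
turned [0.5280747  0.10401772 0.15696007] [ 1.79950500e+02 -5.09656153e-02 -9.41190750e+01] [-2.79093056 -5.25866351  2.42007358] [-1.16908182  1.02220309 -0.03482521] 13.7167
16.1917 [0.52870846 0.16851495 0.44938585]
[[317.06493906  73.91755771]
 [318.30641367 274.38135808]]
292 53
293 254
```

View pics/crop3.png

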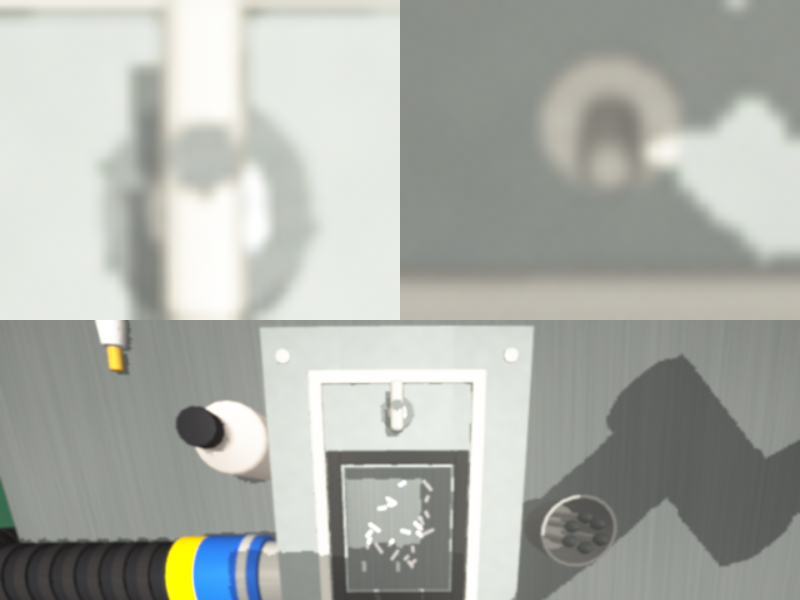

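The wing now lies in line with the box. The pivot mark is at (317.6,72) and the dowel top at (319.2,274.6). I'll average this with the first view.

```bash
python3 - <<'E'
from h import *
f2=np.load("f2.npy",allow_pickle=True).item();f3=np.load("f3.npy",allow_pickle=True).item()
w=[ray(f2,(320.6,244.4),.148),ray(f3,(317.6,72),.148)]; d=[ray(f2,(335,46.9),.14),ray(f3,(319.2,274.6),.14)]
print(w,d,np.linalg.norm((np.mean(d,0)-np.mean(w,0))[:2]))
for a in(w,d): print(np.mean(a,0))
v=np.mean(d,0)-np.mean(w,0); print("yaw",np.degrees(np.arctan2(-v[0],v[1])), (np.mean(d,0)+np.mean(w,0))/2)
# wing edge heading in f3: vertical strip crop (165..243 at top and bottom)
a,b=ray(f3,(292+204/8,53),.148),ray(f3,(292+204/8,93),.148);print("wing yaw",np.degrees(np.arctan2(-(a-b)[0],(a-b)[1])))
E
```

```text
[array([0.52862094, 0.10277642, 0.148     ]), array([0.52784278, 0.10308042, 0.148     ])] [array([0.54178356, 0.28210365, 0.14      ]), array([0.54094639, 0.28239386, 0.14      ])] 0.17980061521661858
[0.52823186 0.10292842 0.148     ]
[0.54136498 0.28224876 0.14      ]
yaw -4.1887670929012915 [0.53479842 0.19258859 0.144     ]
wing yaw 175.36967730700218
```

```bash
python3 - <<'E'
from h import *
env.goto([.5303,-.3208,.13],[180,0,-85.7])
print(env.move_straight([.5303,-.3208,.039],rate=.08,force_limit=8))
env.gripper_to(0,50); s=env.read_state(); print("grip",s["opening"]*87,s["finger_force"],s["position"],s["force"])
env.move_straight([.5303,-.3208,.26],rate=.12)
env.goto([.5348,.1926,.26],[180,0,-94.2])
env.move_straight([.5348,.1926,.205],rate=.08); env.dwell(.3)
s=env.read_state(); print(s["clock"],s["position"],s["tool_rot"],s["force"],s["wrist_torque"],s["opening"]*87)
ims=[]
for n in("scene","side"):
    f=imaging.grab_frame(n); np.save(f"f4{n}.npy",f,allow_pickle=True)
    q=proj(f,[[.5348,.1926,.16]])[0].astype(int); x,y=max(0,q[0]-80),max(0,q[1]-70); print(n,x,y)
    ims.append(cv2.resize(f["image"][y:y+140,x:x+133],(532,560))[:, :400] if 0 else cv2.resize(f["image"][y:y+140,x:x+160],(400,350)))
cv2.imwrite("pics/c4.png",cv2.resize(np.hstack(ims),(800,350)))
E
```

```text
False
grip 13.630836766306349 49.9992966838181 [ 0.52994822 -0.32078357  0.03903712] [-1.77801191  0.1976914   1.66630219]
25.2167 [0.53492052 0.19271156 0.20542273] [-1.79963056e+02  3.06353534e-02 -9.41974831e+01] [-0.53259956  0.45877275 -6.3363104 ] [ 0.0035954   0.08813528 -0.05940562] 13.056675321456995
scene 271 123
side 207 126
```

View pics/c4.png

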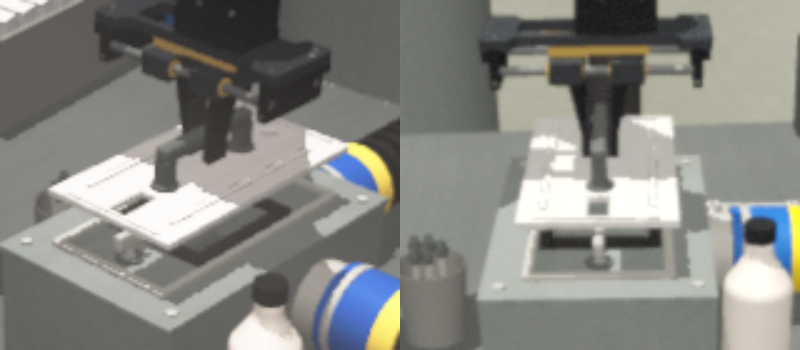

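The cover hangs level above the hatch, with the slot over the wing. I'll check predicted corners against the picture (slot-end corners at about (291.8,197.8) and (339.8,220.2) in the scene view), then lower under force guard.

```bash
python3 - <<'E'
from h import *
P=Ro.from_euler("z",-4.2,degrees=True).apply([[-.065,-.12,.172],[.065,-.12,.172],[.065,.12,.172]])+[.5349,.1927,0]
for n in("scene","side"): print(n,proj(np.load(f"f4{n}.npy",allow_pickle=True).item(),P).round(1).tolist())
r=env.move_straight([.5348,.1926,.169],rate=.04,force_limit=4)
s=env.read_state(); print(r,s["clock"],s["position"],s["tool_rot"],s["force"],s["wrist_torque"])
E
```

```text
scene [[289.6, 197.5], [337.6, 220.0], [410.1, 180.1]]
side [[252.4, 214.7], [318.5, 213.9], [315.2, 172.1]]
False 26.3667 [0.53503669 0.19270164 0.16933534] [-1.79962367e+02  2.11154122e-02 -9.41946725e+01] [ 0.3608402   0.22572199 -5.11381966] [0.03466129 0.13319121 0.03029232]
```

The cover has passed the wing and dowel without contact. Now I'll press.

```bash
python3 - <<'E'
from h import *
r=env.move_straight([.5349,.1927,.1605],rate=.015,force_limit=27)
for i in range(3):
    s=env.read_state(); print(r,s["clock"],s["position"],s["tool_rot"].round(2),s["force"].round(2),s["wrist_torque"].round(2)); env.dwell(.5)
ims=[]
for n in("scene","side"):
    f=imaging.grab_frame(n)
    q=proj(f,[[.5348,.1926,.14]])[0].astype(int); x,y=q[0]-80,q[1]-70
    ims.append(cv2.resize(f["image"][y:y+140,x:x+160],(400,350),interpolation=cv2.INTER_CUBIC))
cv2.imwrite("pics/c5.png",np.hstack(ims))
E
```

```text
False 27.0833 [0.53519936 0.19282723 0.16331128] [-1.7988e+02  3.0000e-02 -9.4140e+01] [-5.05 -0.92  9.33] [-0.15  1.71 -0.01]
False 27.5833 [0.53519144 0.19279636 0.16326782] [-1.7988e+02  3.0000e-02 -9.4150e+01] [-5.42 -1.05  9.02] [-0.13  1.71 -0.05]
False 28.0833 [0.53521978 0.19281949 0.16330652] [-1.7988e+02  3.0000e-02 -9.4140e+01] [-5.97 -0.79  8.5 ] [-0.12  1.75 -0.  ]
```

View pics/c5.png

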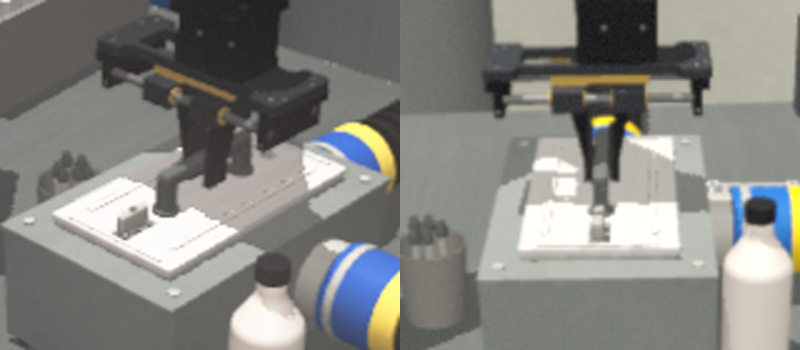

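The wing is up through the slot, but the push is only about 14.5 N at z .1633, just short of flush. There is also some side load, so I'll press more and shift the target 1 mm to relieve it.

```bash
python3 - <<'E'
from h import *
def st(r):
    s=env.read_state(); print(r,s["clock"],s["position"].round(5),s["tool_rot"].round(2),s["force"].round(2),s["wrist_torque"].round(2),s["opening"]*87,s["finger_force"]); return s
for z in(.159,.1575,.156,.1545):
    r=env.move_straight([.5339,.1927,z],rate=.015,force_limit=30); env.dwell(.3); s=st(r)
    if s["force"][2]>19: break
E
```

```text
False 29.25 [0.53514 0.19282 0.16297] [-1.7974e+02  5.0000e-02 -9.4120e+01] [-5.18 -0.93 12.01] [-0.49  1.48 -0.01] 13.184296707069478 50.03116473555565
False 29.8 [0.53516 0.19284 0.16294] [-1.797e+02  6.000e-02 -9.409e+01] [-7.89 -2.04 18.4 ] [-0.47  2.45 -0.09] 13.488758402821919 50.04090663045645
False 30.35 [0.53518 0.1928  0.1629 ] [-1.7966e+02  6.0000e-02 -9.4060e+01] [-10.24  -2.09  24.39] [-0.62  3.36 -0.01] 13.209097667162595 50.052158664911985
```

```bash
python3 - <<'E'
from h import *
def st(r):
    s=env.read_state(); print(r,s["clock"],s["position"].round(5),s["tool_rot"].round(2),s["force"].round(2),s["wrist_torque"].round(2)); return s
for x,roll in((.5324,180),(.5314,179.7),(.5304,179.5)):
    r=env.move_straight([x,.1927,.156],[roll,0,-94.2],rate=.015,force_limit=25); env.dwell(.4); s=st(r)
E
```

```text
False 31.0 [0.53513 0.19284 0.16292] [-1.795e+02  1.000e-01 -9.406e+01] [-4.78 -4.13 22.4 ] [-0.97  1.98 -0.08]
False 31.65 [0.53511 0.19286 0.16292] [-1.7968e+02  1.3000e-01 -9.4050e+01] [-3.42 -5.47 20.03] [-1.25  1.07 -0.07]
False 32.3 [0.53505 0.19289 0.16292] [-1.7977e+02  1.5000e-01 -9.4050e+01] [ 0.41 -4.97 18.14] [-1.53  0.18 -0.02]
```

```bash
python3 - <<'E'
from h import *
def st(r):
    s=env.read_state(); print(r,s["clock"],s["position"].round(5),s["tool_rot"].round(2),s["force"].round(2),s["wrist_torque"].round(2)); return s
for y,z,roll,p in((.1917,.1555,179.4,-.1),(.1912,.155,179.3,-.15)):
    r=env.move_straight([.5304,y,z],[roll,p,-94.2],rate=.015,force_limit=25); env.dwell(.4); s=st(r)
env.dwell(1); st(0)
f=imaging.grab_frame("scene"); q=proj(f,[[.5348,.1926,.13]])[0].astype(int); cv2.imwrite("pics/c6.png",cv2.resize(f["image"][q[1]-50:q[1]+60,q[0]-80:q[0]+80],(800,550),interpolation=cv2.INTER_CUBIC))
E
```

```text
False 32.95 [0.53511 0.19287 0.16294] [-1.7983e+02  1.5000e-01 -9.4030e+01] [-1.51 -2.67 19.75] [-0.79  0.72 -0.12]
False 33.6 [0.53509 0.19283 0.1629 ] [-1.7991e+02  1.5000e-01 -9.4020e+01] [-3.06 -1.2  23.19] [-0.32  1.12 -0.07]
0 34.6 [0.53512 0.19284 0.16292] [-1.7991e+02  1.5000e-01 -9.4020e+01] [-2.91 -1.85 22.44] [-0.42  1.13 -0.08]
```

View pics/c6.png

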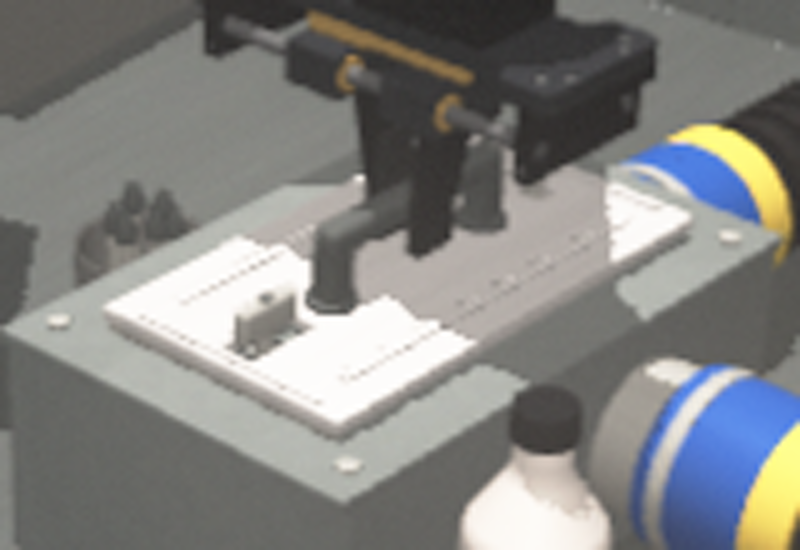

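The cover is flush with the wing standing through the slot. The hold is steady at about 28 N of push, with little side load or moment. Handing in.

```bash
python3 -c "
from workcell import env, imaging
print(env.close_job())"
```

```text
the job is handed in; nothing more can be done
None
```

I turned the wing in line with the slot and set the cover on the hatch with the wing up through it. The arm is still gripping the handle and pressing the cover down on the lip with about 28 N. I didn't see the dowel in its hole directly, but the cover went down past it without contact. The job was handed in about 35 s into the run; no verdict came back.

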